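# Make up a baking kit and a table kit on two wooden boards

### The job

Make up two kits from the things standing on the table. The baking kit goes on the long board with three hollows: stand the wind-up kitchen timer in the large middle hollow, and the small white flavouring bottle and the low spice jar (brown contents) in the hollows beside it, either way round; the table kit goes on the short board with two hollows: the tea-light and the tall narrow jar (white contents), either way round. Set each thing upright and fully down in its own hollow without dropping it, let go, and leave the loose white screw cap and the steel measuring cup where they lie.

Things in the scene. Friction and masses are not known exactly. Their poses are not given: they have to be found in the camera images.
- kitchen_timer: Wind-up kitchen timer: cream base 62 mm across and 20 mm high, red dial above it up to 49 mm, which does not turn; loose, about 0.11 kg. The dial looks stepped, but to the fingers it is a drum 58 mm across from 21 mm to the top: open wider than that and grip it there. Origin: centre of its underside; z is up.
- flavour_bottle: Small white plastic flavouring bottle with a brown band, round body 40 mm across up to 66 mm, narrower white cap (26 mm across) up to 84 mm; loose, about 80 g. Grip it round the body. Origin: centre of its underside; z is up.
- low_jar: Low wide glass jar with brown contents and a grey steel lid, 47 mm across, 69 mm high; loose, about 0.12 kg. Origin: centre of its underside; z is up.
- tall_jar: Tall narrow glass jar with white contents and a grey steel lid, 42 mm across, 85 mm high; loose, about 0.12 kg. Origin: centre of its underside; z is up.
- tea_light: Tea-light: thin metal cup with pale wax and a black wick, 38 mm across, 17 mm high; loose, about 25 g. Origin: centre of its underside; z is up.
- long_board: Long wooden board, fixed to the table, 108 mm (its x) by 290 mm (its y), top 10 mm above the table, a flat wire handle sticking out 19 mm at each end. Three round cork-lined hollows 5 mm deep in a row along its y axis: a large one 80 mm across in the middle (y = 0) and two of 64 mm across at y = -95 and +95 mm; their floors are 5 mm above the table. Origin: centre of its underside; z is up.
- short_board: Short wooden board, fixed to the table, 96 mm (its x) by 190 mm (its y), top 10 mm above the table, a flat wire handle sticking out 19 mm at each end. Two round cork-lined hollows 64 mm across and 5 mm deep at y = -47.5 and +47.5 mm on its y axis; their floors are 5 mm above the table. Origin: centre of its underside; z is up.
- white_cap: Bystander to be left alone: loose white ribbed plastic screw cap with no wax in it, lying open side up, 37 mm across, 16 mm high. Origin: centre of its underside; z is up.
- measuring_cup: Bystander to be left alone: small loose steel measuring cup, 53 mm (its x) by 112 mm (its y), 27 mm high; the round cup is at +y, the flat handle at -y. Origin: underside, middle of the whole length.
Mind the look-alikes: they are no part of the job. What is shaped like the kitchen_timer but turquoise is not meant.

How it is judged:
By the outcome, as a careful person would: the job done as asked, in the order asked, and still so for the second after the job is handed in, with the robot touching nothing.
It also fails if it takes over 128 s, if anything falls off the work surface, if the arm or the gripper's body presses on something with over 40 N, if the wrist force passes 120 N, or if a joint passes its speed limit or range.

### The arm

A 6-joint arm with a two-finger parallel gripper is mounted at the origin on a cart in front of the work surface, level with it; the furniture and walls round the work are solid. World frame = base frame: x ahead of the robot, y to its left, z up, the work surface at z = 0. Lengths are in m, angles in degrees, forces in N, time in s.
With the tool pointing down it reaches from about 0.4 to 0.825 m from the base axis. Payload 7 kg.
Tool frame: the origin (TCP) lies midway between the tips of the shut fingers; the grasp point (between the pads) lies 19 mm behind it; z points along the fingers, y is the line along which they close (so a half turn about z gives the same grasp; the last joint's range is limited). The gripper opens to 88 mm and grips with 3 to 60 N. Pads are 19 mm wide; open, the fingers measure 130 mm over their backs; the gripper's body (78 mm by 193 mm) begins 47 mm behind the grasp point.
Start: joints at [85.319, 20.546, 0.682, 0, -70.136, -16.507], TCP at [0.244, 0.629, 0.227] pointing down, gripper open.
Joint ranges: [-176.03, 176.03], [-82.01, 121.73], [-58.28, 71.71], [-173.87, 95.51], [-174.79, -0.11], [-173.66, 173.66]. Speed limits (degrees/s): [136.94, 136.94, 172.46, 180, 180, 180].

### API

Orientations are given as [roll, pitch, yaw] about the fixed x, y, z axes, in that order (R = Rz(yaw) Ry(pitch) Rx(roll)).
In Python, from plant import r gives the robot as it stands.
- The arm moves only by the tool carry_out, never from a script. Its argument "deltas" is a list of rows, each a list of 3 entries, a list of its own where there are three numbers: the opening, from 0 (shut) to 1 (fully open), then the shift along the tool's x, y, z in mm, then the turn, a rotation vector about the tool's x, y, z in rad. In form: [[gripper, [tx, ty, tz], [rx, ry, rz]], ...]. A call has 1 to 12 rows; each row is the pose to reach, as a shift and turn from the pose commanded when the call began, along the tool's axes at that moment; what a row does not reach only later rows make up. A row lasts 1/10 s, in which the tool goes at most 50 mm and 8.59 degrees, less where a joint would pass 70% of its speed; a pose out of reach is approached as far as the arm can. A call with a gripper value outside its range is refused whole. The fingers move at their own pace and stop on an object; "squeeze" is the grip in N (left out, the last holds). Time passes only in rows, so rows that repeat a pose let the fingers close. It gives the time, the measured TCP pose, the force, the opening and the grip force at its end, in the units of the state.
- r.get_state(): the state, without advancing time (a new reading comes with each control period).
- r.capture(name): name is "scene" or "side" or "wrist"; returns (picture, depth): 400x640x3 uint8, red, green, blue; 400x640 float32, m along the optical axis (not along the pixel's ray), 0 where there is no reading.
- r.get_calibration(name): a dict with "fov_y" (degrees; the focal length in pixels is half the picture's height over the tangent of half this angle, whatever the lens; pixels are square), "cx", "cy" (the principal point, pixels), "view" (4x4, takes a point from world to camera coordinates). Camera axes: x right, y down, z forward; pixel columns grow to the right and rows downward; lengths in m; the calibration is good to about 2 mm. A picture is of the moment at which its call begins: read the wrist's pose just before it. get_calibration takes no time and is no camera call; for the wrist camera it gives the pose at the moment of the call.
- r.close_job(): hands the job in; it is judged then, once.
The state is a dict: "time_s": time; "joints": joint angles; "qd": joint speeds; "joint_torque": joint torques, N m; "tcp_pos": TCP position; "eef_rot": TCP orientation; "contact_force": force on the tool from outside, world axes, zero at the start; "moment": the same for the moment, N m; "gripper_width": finger opening in m; "gripper_force": force on a finger pad.
Only numpy, scipy, OpenCV 4.12 (cv2) and the standard library are available. Lean on these libraries where they do the work, as an engineer would, in place of code of your own. Each camera call takes 0.05 s, during which the arm holds its last target. There are 200 camera calls.

## Working session

There is one attempt and no reset: what is moved stays moved. The work goes in short steps, Python scripts to look and compute and a tool call to move; the robot and the scene stay as the last step left them, time stands still between calls to the robot, and variables do not carry over. Pictures are saved under pics/ and viewed, at most 14 in all, crops included, and the job is handed in when it is done.

Besides the shell and the picture viewer there is one more tool, called after "Call:" as name(argument=value, ...), one argument or row to a line, values as JSON. carry_out: Moves the arm, as the interface text tells. Its arguments: {"type":"object","properties":{"deltas":{"type":"array"},"squeeze":{"type":"number"}},"required":["deltas"]}

```bash
ls; mkdir -p pics; cat > h.py <<'E'
import numpy as np, cv2
from plant import r
def cap(n):
    c=r.get_calibration(n); p,d=r.capture(n); return p,d,c
def K(c): 
    f=200/np.tan(np.radians(c["fov_y"])/2); return f,c["cx"],c["cy"]
def world(d,c):
    f,cx,cy=K(c); v,u=np.mgrid[0:d.shape[0],0:d.shape[1]]
    P=np.stack([(u-cx)/f*d,(v-cy)/f*d,d,np.ones_like(d)],-1)
    W=P@np.linalg.inv(np.array(c["view"])).T; W=W[...,:3]; W[d==0]=np.nan; return W
def save(n,p): cv2.imwrite("pics/"+n,p[...,::-1])
E
python3 - <<'E'
from h import *
for n in("scene","side","wrist"):
    p,d,c=cap(n); save(n+"0.png",p); np.savez("pics/"+n+"0.npz",p=p,d=d,view=c["view"],fov_y=c["fov_y"],cx=c["cx"],cy=c["cy"])
    print(n,{k:np.round(v,3).tolist() for k,v in c.items()}, (d==0).mean())
print(r.get_state())
E
```

```text
pics
scene {'fov_y': 53.852, 'cx': 325.674, 'cy': 204.307, 'view': [[0.436, -0.9, 0.008, -0.321], [-0.672, -0.331, -0.663, 0.412], [0.599, 0.284, -0.749, 0.818], [0.0, 0.0, 0.0, 1.0]]} 0.004046875
side {'fov_y': 55.952, 'cx': 320.833, 'cy': 204.969, 'view': [[-0.275, -0.961, 0.003, 0.093], [-0.83, 0.236, -0.505, 0.525], [0.484, -0.141, -0.863, 0.733], [0.0, 0.0, 0.0, 1.0]]} 0.00401171875
wrist {'fov_y': 69.065, 'cx': 319.898, 'cy': 201.364, 'view': [[-0.36, -0.933, 0.001, 0.673], [-0.894, 0.345, 0.286, -0.035], [-0.267, 0.102, -0.958, 0.392], [0.0, 0.0, 0.0, 1.0]]} 0.00398828125
{'time_s': 0.15, 'joints': array([ 8.53213557e+01,  2.05830171e+01,  6.46853464e-01, -1.24444612e-02,
       -7.01349798e+01, -1.65067448e+01]), 'qd': array([ 0.13255585, -0.2373211 ,  0.10179952,  0.08366613,  0.03409402,
       -0.05653862]), 'joint_torque': array([-2.41026619e-04, -5.83273780e+01,  2.93288380e+01,  7.00101390e+00,
        8.81132204e-03, -1.12223759e-04]), 'tcp_pos': array([0.24384436, 0.62904169, 0.2258412 ]), 'eef_rot': array([ 1.79928464e+02, -8.99739091e-03, -2.11896194e+01]), 'contact_force': array([-1.73262408,  0.02953708, -0.2025669 ]), 'moment': array([ 0.03544157,  0.02448667, -0.01631187]), 'gripper_force': 0.0, 'gripper_width': 0.08773388925326096}
```

View pics/scene0.png

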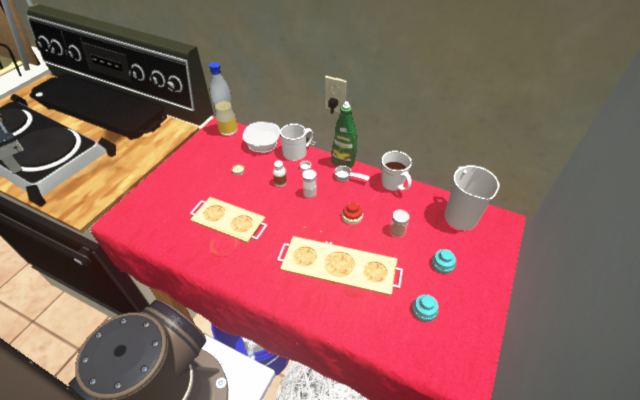

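View pics/side0.png

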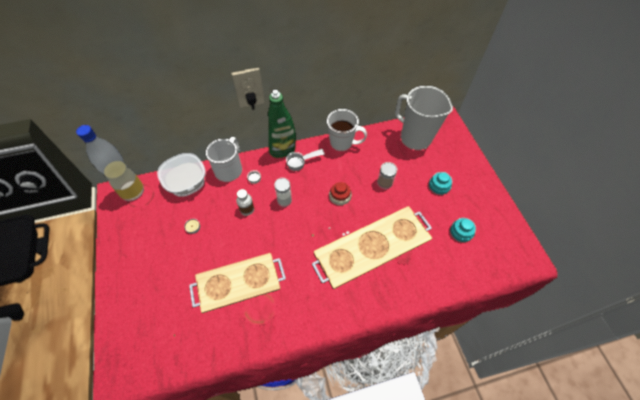

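Candidates (scene px / side px):
- **Timer:** red (352,213)/(341,192). The turquoise look-alikes are at (444,261) and (426,307) and are not meant.
- **Bottle:** (279,175)/(245,202).
- **Tall jar:** (310,184)/(283,193).
- **Low jar:** (400,223)/(387,176).
- **Tea-light:** (238,170)/(192,227). The white cap at (306,166)/(254,177) is the look-alike.
- **Boards:** the long one is at (340,264) and the short one at (228,218) in the scene view.

Next I'll check these in a close crop and measure.

```bash
python3 - <<'E'
from h import *
L={}
for n in("scene","side"):
    z=np.load(f"pics/{n}0.npz"); c={k:z[k] for k in("view","fov_y","cx","cy")}; L[n]=(z["p"],world(z["d"],c))
pts={"scene":dict(timer=(352,213),bottle=(279,175),tall=(310,184),low=(400,223),tea=(238,170),cap=(306,166),cup=(345,174),turq1=(444,261)),
"side":dict(timer=(341,192),bottle=(245,202),tall=(283,193),low=(387,176),tea=(192,227),cap=(254,177),cup=(294,161),turq1=(441,183))}
for n in L:
    p,W=L[n]
    m=(np.nan_to_num(W[...,2],nan=0)>0.009)&(W[...,2]<.2)&(W[...,0]>.2)
    nl,lab=cv2.connectedComponents(m.astype(np.uint8))
    for k,(u,v) in pts[n].items():
        l=lab[v,u]; q=W[lab==l] if l else W[v-3:v+4,u-3:u+4].reshape(-1,3)
        zt=np.nanpercentile(q[:,2],97)
        t=q[q[:,2]>zt-.006]
        print(n,k,len(q),"top z %.3f"%zt,"topbb mid",((t.min(0)+t.max(0))/2).round(3),"size",np.ptp(t,0).round(3)[:2],"all",q.min(0).round(3)[:2],q.max(0).round(3)[:2])
def crop(n,x0,y0,w,h,s): return cv2.resize(L[n][0][y0:y0+h,x0:x0+w],None,fx=s,fy=s,interpolation=cv2.INTER_CUBIC)
a=crop("scene",220,150,200,92,4);b=crop("side",170,150,250,90,3.2)
b=cv2.resize(b,(800,288)); 
save("crop1.png",np.vstack([cv2.resize(a,(800,300)),b[:288]]))
E
```

```text
scene timer 350 top z 0.050 topbb mid [ 0.625 -0.138  0.047] size [0.032 0.03 ] all [ 0.594 -0.168] [ 0.648 -0.106]
scene bottle 268 top z 0.084 topbb mid [0.653 0.12  0.081] size [0.024 0.025] all [0.632 0.1  ] [0.67  0.136]
scene tall 385 top z 0.086 topbb mid [0.653 0.016 0.083] size [0.042 0.04 ] all [ 0.63  -0.006] [0.768 0.1  ]
scene low 398 top z 0.070 topbb mid [ 0.632 -0.274  0.068] size [0.048 0.043] all [ 0.608 -0.297] [ 0.656 -0.251]
scene tea 64 top z 0.017 topbb mid [0.638 0.269 0.016] size [0.042 0.039] all [0.617 0.249] [0.659 0.289]
scene cap 49 top z 0.015 topbb mid [0.748 0.078 0.014] size [0.033 0.03 ] all [0.731 0.063] [0.768 0.096]
scene cup 49 top z 0.026 topbb mid [ 0.749 -0.061  0.024] size [0.017 0.014] all [nan nan] [nan nan]
scene turq1 452 top z 0.050 topbb mid [ 0.582 -0.418  0.049] size [0.033 0.03 ] all [ 0.55 -0.45] [ 0.602 -0.388]
side timer 390 top z 0.051 topbb mid [ 0.624 -0.136  0.049] size [0.03 0.03] all [ 0.594 -0.167] [ 0.651 -0.105]
side bottle 323 top z 0.085 topbb mid [0.654 0.121 0.083] size [0.025 0.024] all [0.633 0.101] [0.667 0.141]
side tall 388 top z 0.086 topbb mid [0.652 0.017 0.085] size [0.039 0.039] all [ 0.631 -0.004] [0.672 0.037]
side low 385 top z 0.071 topbb mid [ 0.633 -0.273  0.069] size [0.044 0.044] all [ 0.61  -0.295] [ 0.655 -0.249]
side tea 122 top z 0.017 topbb mid [0.639 0.27  0.015] size [0.038 0.038] all [0.62  0.251] [0.658 0.288]
side cap 49 top z 0.016 topbb mid [0.732 0.083 0.014] size [0.002 0.017] all [0.731 0.072] [0.763 0.092]
side cup 49 top z 0.006 topbb mid [ 0.775 -0.043  0.003] size [0.027 0.022] all [nan nan] [nan nan]
side turq1 393 top z 0.050 topbb mid [ 0.58  -0.417  0.048] size [0.031 0.03 ] all [ 0.548 -0.446] [ 0.609 -0.386]
```

View pics/crop1.png

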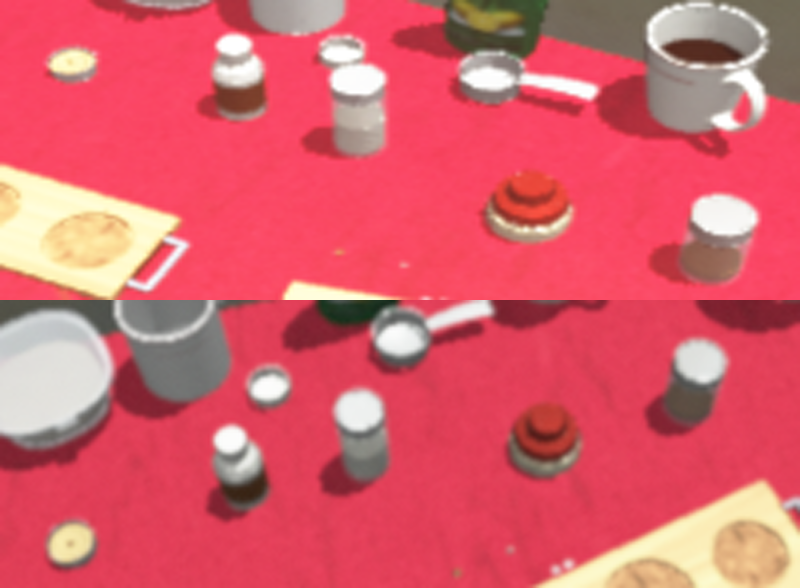

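The crop confirms the choices: timer red, bottle with brown band, tall jar with white contents, low jar brown, and tea-light with a wick against the plain cap. The two views agree within 2 mm and the heights match. Now the boards.

```bash
python3 - <<'E'
from h import *
B={}
for n in("scene","side"):
    z=np.load(f"pics/{n}0.npz"); c={k:z[k] for k in("view","fov_y","cx","cy")}; p=z["p"];W=world(z["d"],c)
    hsv=cv2.cvtColor(p,cv2.COLOR_RGB2HSV); wood=((hsv[...,0]>11)&(hsv[...,0]<35)&(W[...,2]<.02)&(W[...,2]>-.005)&(W[...,0]>.2)).astype(np.uint8)
    wood=cv2.morphologyEx(wood,cv2.MORPH_CLOSE,np.ones((3,3)))
    nl,lab,st,ce=cv2.connectedComponentsWithStats(wood)
    for l in range(1,nl):
        if st[l,4]<1000: continue
        q=W[lab==l]; ctr,wh,ang=cv2.minAreaRect((q[:,:2]*1000).astype(np.float32))
        print(n,"rect",np.round(ctr,1),np.round(wh,1),round(ang,2),"z med",np.percentile(q[:,2],[5,25,50,75,95]).round(4))
        # hollows: cork darker
        h=(lab==l)&((hsv[...,1]>95)) 
        print("  S pct",np.percentile(hsv[...,1][lab==l],[5,25,50,75,95]),"V",np.percentile(hsv[...,2][lab==l],[5,25,50,75,95]))
        lowm=((lab==l)&(W[...,2]<.0078)).astype(np.uint8); lowm=cv2.morphologyEx(lowm,cv2.MORPH_OPEN,np.ones((5,5)))
        k,lb,s2,_=cv2.connectedComponentsWithStats(lowm)
        for j in range(1,k):
            if s2[j,4]>100:
                g=W[lb==j]; cc,rr=cv2.minEnclosingCircle((g[:,:2]*1000).astype(np.float32)); print("  hollow",s2[j,4],np.round(cc,1),round(rr,1),"mean",(g.mean(0)*1000).round(1))
E
```

```text
scene rect [737.  805.2] [1023.8  516.3] 55.51 z med [nan nan nan nan nan]
  S pct [109. 135. 146. 156. 167.] V [125. 208. 226. 237. 245.]
scene rect [460.8 183.6] [106.7 198.9] 1.7 z med [nan nan nan nan nan]
  S pct [ 41.  49.  64.  99. 115.] V [241. 252. 254. 255. 255.]
  hollow 263 [455.6 230.1] 32.4 mean [457.3 231.2   4.6]
  hollow 231 [461.1 136. ] 31.3 mean [459.2 137.3   4.6]
scene rect [ 460.6 -173.4] [110.2 287.8] 13.13 z med [nan nan nan nan nan]
  S pct [ 32.  41.  51.  97. 114.] V [243. 252. 255. 255. 255.]
  hollow 314 [440.4 -80.2] 33.1 mean [439.8 -79.    4.4]
  hollow 522 [ 460.3 -171.8] 41.4 mean [ 461.3 -171.7    4.5]
  hollow 289 [ 477.  -267.4] 32.4 mean [ 474.8 -269.6    4.5]
side rect [nan nan] [nan  0.] nan z med [nan nan nan nan nan]
  S pct [107. 127. 131. 139. 149.] V [ 99. 157. 176. 190. 209.]
side rect [ 455.4 -172.9] [107.9 290.4] 11.21 z med [nan nan nan nan nan]
  S pct [ 56.  64.  74. 106. 112.] V [212. 230. 248. 251. 252.]
  hollow 300 [ 477.5 -266.4] 31.8 mean [ 476.8 -266.     5.2]
  hollow 474 [ 458.4 -174.1] 40.0 mean [ 458.3 -173.1    5.1]
  hollow 278 [438.7 -83.3] 30.7 mean [437.9 -84.6   5. ]
side rect [459.7 179.5] [ 96.1 187. ] 5.52 z med [nan nan nan nan nan]
  S pct [ 66.  72.  83. 107. 113.] V [210. 229. 245. 250. 251.]
  hollow 318 [458.1 133.3] 31.5 mean [458.9 131.3   5.2]
  hollow 334 [454.5 227.6] 32.2 mean [456.5 230.2   5.3]
```

Call:
carry_out(
  deltas=[
    [1, [0, 0, 0], [0, 0, 0]],
  ],
  squeeze=15,
)

```text
time_s: 0.25
tcp_pos: [0.2439, 0.6292, 0.2261]
eef_rot: [180.0, -0.0, -21.2]
contact_force: [-0.7, 0.1, 0.1]
gripper_width: 0.0875
gripper_force: 0.0
```

```bash
python3 - <<'E'
from h import *
Ws=[]
for n in("scene","side"):
    z=np.load(f"pics/{n}0.npz"); c={k:z[k] for k in("view","fov_y","cx","cy")}; Ws.append(world(z["d"],c).reshape(-1,3))
W=np.vstack(Ws); W=W[~np.isnan(W[:,0])]
T=dict(timer=(.6245,-.137,.032),bottle=(.6535,.1205,.022),tall=(.6525,.0165,.023),low=(.6325,-.2735,.026),tea=(.6385,.2695,.022))
for k,(x,y,rad) in T.items():
  for yaw in(-90,-112,-68,-45,-135,0):
    a=np.radians(yaw); ty=np.array([np.sin(a),-np.cos(a)]); tx=np.array([np.cos(a),np.sin(a)])
    d=W[:,:2]-[x,y]; u=abs(d@tx); v=abs(d@ty); out=np.hypot(*d.T)>rad+.004
    b=W[(u<.045)&(v<.102)&out]; f=W[(u<.014)&(v<.07)&out]
    print(k,yaw,"body zone max z %.3f finger zone %.3f"%(b[:,2].max(),f[:,2].max()))
E
```

```text
timer -90 body zone max z 0.006 finger zone 0.004
timer -112 body zone max z 0.006 finger zone 0.005
timer -68 body zone max z 0.005 finger zone 0.005
timer -45 body zone max z 0.005 finger zone 0.005
timer -135 body zone max z 0.006 finger zone 0.003
timer 0 body zone max z 0.007 finger zone 0.004
bottle -90 body zone max z 0.096 finger zone 0.005
bottle -112 body zone max z 0.022 finger zone 0.005
bottle -68 body zone max z 0.072 finger zone 0.006
bottle -45 body zone max z 0.070 finger zone 0.006
bottle -135 body zone max z 0.018 finger zone 0.005
bottle 0 body zone max z 0.088 finger zone 0.005
tall -90 body zone max z 0.024 finger zone 0.006
tall -112 body zone max z 0.027 finger zone 0.006
tall -68 body zone max z 0.018 finger zone 0.005
tall -45 body zone max z 0.018 finger zone 0.006
tall -135 body zone max z 0.027 finger zone 0.005
tall 0 body zone max z 0.086 finger zone 0.006
low -90 body zone max z 0.012 finger zone 0.004
low -112 body zone max z 0.014 finger zone 0.005
low -68 body zone max z 0.012 finger zone 0.005
low -45 body zone max z 0.007 finger zone 0.004
low -135 body zone max z 0.007 finger zone 0.005
low 0 body zone max z 0.007 finger zone 0.007
tea -90 body zone max z 0.054 finger zone 0.006
tea -112 body zone max z 0.054 finger zone 0.006
tea -68 body zone max z 0.054 finger zone 0.005
tea -45 body zone max z 0.051 finger zone 0.006
tea -135 body zone max z 0.006 finger zone 0.005
tea 0 body zone max z 0.006 finger zone 0.006
```

Call:
carry_out(
  deltas=[
    [1, [632, 576, 27], [0, 0, 1.2008]],
    [1, [632, 576, 27], [0, 0, 1.2008]],
    [1, [632, 576, 27], [0, 0, 1.2008]],
    [1, [632, 576, 27], [0, 0, 1.2008]],
    [1, [632, 576, 27], [0, 0, 1.2008]],
    [1, [632, 576, 27], [0, 0, 1.2008]],
    [1, [632, 576, 27], [0, 0, 1.2008]],
    [1, [632, 576, 27], [0, 0, 1.2008]],
    [1, [632, 576, 27], [0, 0, 1.2008]],
    [1, [632, 576, 27], [0, 0, 1.2008]],
    [1, [632, 576, 27], [0, 0, 1.2008]],
    [1, [632, 576, 27], [0, 0, 1.2008]],
  ],
  squeeze=15,
)

```text
time_s: 1.45
tcp_pos: [0.5118, 0.0906, 0.2079]
eef_rot: [-180.0, 0.0, -90.0]
contact_force: [1.3, 1.5, 0.2]
gripper_width: 0.0876
gripper_force: 0.0
```

Call:
carry_out(
  deltas=[
    [1, [228, -113, 8], [0, 0, 0]],
    [1, [228, -113, 8], [0, 0, 0]],
    [1, [228, -113, 8], [0, 0, 0]],
    [1, [228, -113, 8], [0, 0, 0]],
    [1, [228, -113, 8], [0, 0, 0]],
    [1, [228, -113, 8], [0, 0, 0]],
    [1, [228, -113, 8], [0, 0, 0]],
    [1, [228, -113, 8], [0, 0, 0]],
  ],
)

```text
time_s: 2.25
tcp_pos: [0.6238, -0.135, 0.1994]
eef_rot: [180.0, 0.0, -90.0]
contact_force: [0.3, 0.5, -0.3]
gripper_width: 0.0878
gripper_force: 0.0
```

```bash
python3 - <<'E'
from h import *
print(r.get_state()["tcp_pos"],r.get_state()["eef_rot"])
p,d,c=cap("wrist"); save("w1.png",p); W=world(d,c)
np.savez("pics/w1.npz",p=p,W=W)
hsv=cv2.cvtColor(p,cv2.COLOR_RGB2HSV)
m=(W[...,2]>.012)&(W[...,2]<.1)&(np.hypot(W[...,0]-.6245,W[...,1]+.137)<.06)
q=W[m]; print(len(q)); 
for lo,hi in((.012,.022),(.04,.06)):
    t=q[(q[:,2]>lo)&(q[:,2]<hi)]; print(lo,len(t),t.min(0).round(4),t.max(0).round(4),((t.min(0)+t.max(0))/2).round(4), "z97 %.4f"%np.percentile(t[:,2],97))
E
```

```text
[ 0.62384841 -0.13503459  0.19942316] [ 1.79969654e+02  1.14000823e-02 -8.99968358e+01]
2056
0.012 206 [ 0.5954 -0.17    0.012 ] [ 0.6574 -0.1142  0.0212] [ 0.6264 -0.1421  0.0166] z97 0.0206
0.04 691 [ 0.6109 -0.1552  0.0403] [ 0.6423 -0.1231  0.0521] [ 0.6266 -0.1392  0.0462] z97 0.0514
```

View pics/w1.png

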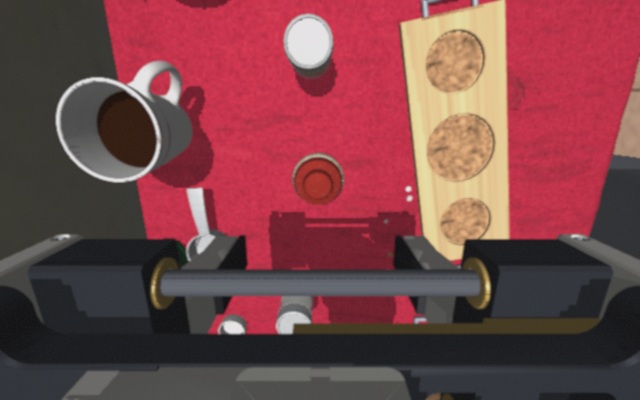

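The wrist view shows the red timer at (318,180), on the gripper's centre line, with the low jar at (308,42) and the long board's hollows at (455,60), (460,147) and (465,220). This view and the other two agree within 2 mm, so I'm going down on the timer.

Call:
carry_out(
  deltas=[
    [1, [3, -1.5, 50], [0, 0, 0]],
    [1, [3, -1.5, 100], [0, 0, 0]],
    [1, [3, -1.5, 140], [0, 0, 0]],
    [1, [3, -1.5, 160], [0, 0, 0]],
    [1, [3, -1.5, 173], [0, 0, 0]],
    [1, [3, -1.5, 173], [0, 0, 0]],
    [0.5, [3, -1.5, 173], [0, 0, 0]],
    [0.5, [3, -1.5, 173], [0, 0, 0]],
    [0.5, [3, -1.5, 173], [0, 0, 0]],
    [0.5, [3, -1.5, 173], [0, 0, 0]],
    [0.5, [3, -1.5, 173], [0, 0, 0]],
    [0.5, [3, -1.5, 173], [0, 0, 0]],
  ],
  squeeze=20,
)

```text
time_s: 3.5
tcp_pos: [0.6262, -0.1385, 0.0275]
eef_rot: [-179.9, -0.0, -90.0]
contact_force: [-1.6, 1.0, 5.8]
gripper_width: 0.0572
gripper_force: 20.0
```

Call:
carry_out(
  deltas=[
    [0.5, [0, 0, -30], [0, 0, 0]],
    [0.5, [0, 0, -70], [0, 0, 0]],
    [0.5, [0, 0, -70], [0, 0, 0]],
    [0.5, [0, 0, -70], [0, 0, 0]],
  ],
  squeeze=20,
)

```text
time_s: 3.9
tcp_pos: [0.6262, -0.1384, 0.0976]
eef_rot: [-179.9, 0.0, -90.0]
contact_force: [0.4, 0.7, -1.7]
gripper_width: 0.0574
gripper_force: 20.0
```

```bash
python3 - <<'E'
from h import *
z=np.load("pics/w1.npz"); p,W=z["p"],z["W"]; hsv=cv2.cvtColor(p,cv2.COLOR_RGB2HSV)
wood=((hsv[...,0]>9)&(hsv[...,0]<35)&(abs(W[...,2])<.02)&(W[...,0]<.55)).astype(np.uint8)
for u,v in((455,60),(460,147),(465,220)):
    print("S,V at",hsv[v-3:v+4,u-3:u+4].reshape(-1,3).mean(0), "floor z",np.nanmedian(W[v-8:v+9,u-8:u+9,2]).round(4))
low=(wood>0)&(W[...,2]<np.nanmedian(W[...,2][wood>0])-.002)
low=cv2.morphologyEx(low.astype(np.uint8),cv2.MORPH_OPEN,np.ones((5,5)))
k,lb,s,_=cv2.connectedComponentsWithStats(low)
print("top z",np.nanpercentile(W[...,2][wood>0],[10,50,90]))
for j in range(1,k):
    if s[j,4]>500:
        g=W[lb==j]; cc,rr=cv2.minEnclosingCircle((g[:,:2]*1000).astype(np.float32)); print(s[j,4],np.round(cc,1),round(rr,1),(g.mean(0)*1000).round(1))
print(r.get_state()["gripper_width"])
E
```

```text
S,V at [ 14.02040816 114.59183673 202.42857143] floor z 0.0062
S,V at [ 14.06122449 114.48979592 205.57142857] floor z 0.0063
S,V at [ 14.08163265 114.59183673 205.95918367] floor z 0.0063
top z [0.00583533 0.01031785 0.01175911]
2755 [ 475.2 -268.8] 31.9 [ 475.5 -269.6    6.2]
3425 [ 456.3 -174.9] 40.1 [ 456.3 -176.     6.3]
1673 [437.4 -81.3] 32.0 [437.1 -82.3   6.4]
0.05737876215062765
```

Call:
carry_out(
  deltas=[
    [0.5, [10, 50, 0], [0, 0, 0]],
    [0.5, [20, 95, 0], [0, 0, 0]],
    [0.5, [29, 140, 0], [0, 0, 0]],
    [0.5, [35, 168, 0], [0, 0, 0]],
    [0.5, [35, 168, 0], [0, 0, 0]],
    [0.5, [35, 168, 30], [0, 0, 0]],
    [0.5, [35, 168, 50], [0, 0, 0]],
    [0.5, [35, 168, 58], [0, 0, 0]],
    [0.5, [35, 168, 62], [0, 0, 0]],
    [0.5, [35, 168, 62], [0, 0, 0]],
  ],
)

```text
time_s: 4.9
tcp_pos: [0.4579, -0.1735, 0.0342]
eef_rot: [179.9, -0.0, -90.0]
contact_force: [0.3, 0.3, -0.3]
gripper_width: 0.0577
gripper_force: 20.0
```

Call:
carry_out(
  deltas=[
    [0.5, [0, 0, 1], [0, 0, 0]],
    [0.5, [0, 0, 1.8], [0, 0, 0]],
    [0.5, [0, 0, 1.8], [0, 0, 0]],
  ],
)

```text
time_s: 5.2
tcp_pos: [0.4581, -0.1735, 0.0333]
eef_rot: [-179.9, -0.0, -90.0]
contact_force: [0.6, -0.2, -1.5]
gripper_width: 0.0576
gripper_force: 20.0
```

Call:
carry_out(
  deltas=[
    [0.5, [0, 0, 1], [0, 0, 0]],
    [0.5, [0, 0, 1.5], [0, 0, 0]],
    [0.5, [0, 0, 1.5], [0, 0, 0]],
  ],
)

```text
time_s: 5.5
tcp_pos: [0.4582, -0.1735, 0.0324]
eef_rot: [-179.9, -0.0, -90.0]
contact_force: [-3.2, 2.4, 10.1]
gripper_width: 0.0574
gripper_force: 20.0
```

Call:
carry_out(
  deltas=[
    [0.5, [0, 0, -0.5], [0, 0, 0]],
    [0.75, [0, 0, -0.5], [0, 0, 0]],
    [1, [0, 0, -0.5], [0, 0, 0]],
    [1, [0, 0, -0.5], [0, 0, 0]],
    [1, [0, 0, -0.5], [0, 0, 0]],
    [1, [0, 0, -0.5], [0, 0, 0]],
    [1, [0, 0, -20], [0, 0, 0]],
    [1, [0, 0, -60], [0, 0, 0]],
    [1, [0, 0, -110], [0, 0, 0]],
    [1, [0, 0, -160], [0, 0, 0]],
    [1, [0, 0, -168], [0, 0, 0]],
    [1, [0, 0, -168], [0, 0, 0]],
  ],
)

```text
time_s: 6.7
tcp_pos: [0.4589, -0.1735, 0.2014]
eef_rot: [-179.7, 0.0, -90.0]
contact_force: [0.4, -1.0, -1.1]
gripper_width: 0.0878
gripper_force: 0.0
```

```bash
python3 - <<'E'
from h import *
s=r.get_state(); print(s["time_s"],s["tcp_pos"],s["joints"].round(1))
p,d,c=cap("side"); W=world(d,c); save("s1.png",cv2.resize(p[150:310,170:450],None,fx=2.8,fy=2.8,interpolation=cv2.INTER_CUBIC))
hsv=cv2.cvtColor(p,cv2.COLOR_RGB2HSV)
m=(W[...,2]>.012)&(W[...,2]<.08)&(np.hypot(W[...,0]-.4585,W[...,1]+.1735)<.05); q=W[m]
t=q[q[:,2]>.045]; print(len(q),"top",np.percentile(q[:,2],97),((t.min(0)+t.max(0))/2).round(4)); print(q.min(0),q.max(0))
E
```

```text
6.7 [ 0.45890117 -0.17350267  0.20144724] [  2.3   3.9 -24.3   0.  -61.5  -2.3]Traceback (most recent call last):
  File "<stdin>", line 6, in <module>
    return _quantile_unchecked(
        a, q, axis, out, overwrite_input, method, keepdims, weights)
    return _ureduce(a,
                    func=_quantile_ureduce_func,
    ...<5 lines>...
                    overwrite_input=overwrite_input,
                    method=method)
    r = func(a, **kwargs)
    result = _quantile(arr,
                       quantiles=q,
    ...<2 lines>...
                       out=out,
                       weights=wgt)
    slices_having_nans = np.isnan(arr[-1, ...])
                                  ~~~^^^^^^^^^
IndexError: index -1 is out of bounds for axis 0 with size 0
```

Call:
carry_out(
  deltas=[
    [1, [-294, -195, 0], [0, 0, 0.384]],
    [1, [-294, -195, 0], [0, 0, 0.384]],
    [1, [-294, -195, 0], [0, 0, 0.384]],
    [1, [-294, -195, 0], [0, 0, 0.384]],
    [1, [-294, -195, 0], [0, 0, 0.384]],
    [1, [-294, -195, 0], [0, 0, 0.384]],
    [1, [-294, -195, 0], [0, 0, 0.384]],
    [1, [-294, -195, 0], [0, 0, 0.384]],
    [1, [-294, -195, 0], [0, 0, 0.384]],
    [1, [-294, -195, 0], [0, 0, 0.384]],
    [1, [-294, -195, 0], [0, 0, 0.384]],
  ],
)

```text
time_s: 7.85
tcp_pos: [0.6519, 0.1192, 0.1988]
eef_rot: [179.9, -0.0, -112.0]
contact_force: [-0.2, 0.6, 0.0]
gripper_width: 0.0879
gripper_force: 0.0
```

```bash
cat > chk.py <<'E'
from h import *
def chk(n,x,y,R,zl,show=None):
    p,d,c=cap(n); W=world(d,c)
    m=(W[...,2]>.013)&(W[...,2]<.11)&(np.hypot(W[...,0]-x,W[...,1]-y)<R); q=W[m]
    if len(q)<10: print(n,"hidden"); return
    t=q[q[:,2]>zl]; print(n,len(q),len(t),"top %.4f"%np.percentile(q[:,2],97),"mid",((t.min(0)+t.max(0))/2).round(4),"ext",np.ptp(t,0).round(3))
    return p
E
python3 - <<'E'
from chk import *
s=r.get_state(); print(s["tcp_pos"],s["eef_rot"])
chk("scene",.4585,-.1735,.05,.045)
chk("wrist",.6535,.1205,.05,.072)
p=chk("side",.4585,-.1735,.05,.045)
save("s2.png",cv2.resize(p[150:310,170:450],None,fx=2.8,fy=2.8,interpolation=cv2.INTER_CUBIC))
E
```

```text
[0.65185664 0.11922488 0.19882506] [ 1.79949269e+02 -4.80448109e-02 -1.12048961e+02]
scene 452 126 top 0.0545 mid [ 0.4582 -0.1723  0.051 ] ext [0.034 0.032 0.011]
wrist 1249 523 top 0.0854 mid [0.6545 0.1191 0.0795] ext [0.024 0.024 0.015]
side hiddenTraceback (most recent call last):
  File "<stdin>", line 6, in <module>
TypeError: 'NoneType' object is not subscriptable
```

Call:
carry_out(
  deltas=[
    [1, [-1.7, -1.5, 50], [0, 0, 0]],
    [1, [-1.7, -1.5, 100], [0, 0, 0]],
    [1, [-1.7, -1.5, 140], [0, 0, 0]],
    [1, [-1.7, -1.5, 160], [0, 0, 0]],
    [1, [-1.7, -1.5, 172], [0, 0, 0]],
    [1, [-1.7, -1.5, 172], [0, 0, 0]],
    [0.3, [-1.7, -1.5, 172], [0, 0, 0]],
    [0.3, [-1.7, -1.5, 172], [0, 0, 0]],
    [0.3, [-1.7, -1.5, 172], [0, 0, 0]],
    [0.3, [-1.7, -1.5, 172], [0, 0, 0]],
    [0.3, [-1.7, -1.5, 172], [0, 0, 0]],
    [0.3, [-1.7, -1.5, 172], [0, 0, 0]],
  ],
  squeeze=15,
)

```text
time_s: 9.2
tcp_pos: [0.6548, 0.1216, 0.0276]
eef_rot: [-180.0, 0.0, -112.0]
contact_force: [0.4, 0.7, -0.5]
gripper_width: 0.045
gripper_force: 0.0
```

Not closed yet, so I'll hold a few more rows.

Call:
carry_out(
  deltas=[
    [0.2, [0, 0, 0], [0, 0, 0]],
    [0.2, [0, 0, 0], [0, 0, 0]],
    [0.2, [0, 0, 0], [0, 0, 0]],
    [0.2, [0, 0, 0], [0, 0, 0]],
  ],
  squeeze=15,
)

```text
time_s: 9.6
tcp_pos: [0.6548, 0.1216, 0.0274]
eef_rot: [-180.0, 0.0, -112.0]
contact_force: [-0.3, 0.5, 1.0]
gripper_width: 0.0396
gripper_force: 15.0
```

Call:
carry_out(
  deltas=[
    [0.2, [0, 0, -30], [0, 0, 0]],
    [0.2, [0, 0, -75], [0, 0, 0]],
    [0.2, [0, 0, -110], [0, 0, 0]],
    [0.2, [40, 18, -110], [0, 0, -0.05]],
    [0.2, [80, 37, -110], [0, 0, -0.1]],
    [0.2, [120, 55, -110], [0, 0, -0.16]],
    [0.2, [160, 74, -110], [0, 0, -0.22]],
    [0.2, [200, 92, -110], [0, 0, -0.3]],
    [0.2, [240, 111, -110], [0, 0, -0.384]],
    [0.2, [268, 124, -110], [0, 0, -0.384]],
    [0.2, [268, 124, -110], [0, 0, -0.384]],
  ],
)

```text
time_s: 10.7
tcp_pos: [0.4359, -0.0824, 0.1372]
eef_rot: [179.9, 0.0, -90.1]
contact_force: [0.4, 0.3, -0.2]
gripper_width: 0.0398
gripper_force: 15.0
```

Call:
carry_out(
  deltas=[
    [0.2, [0, -2, 30], [0, 0, 0]],
    [0.2, [0, -2, 65], [0, 0, 0]],
    [0.2, [0, -2, 90], [0, 0, 0]],
    [0.2, [0, -2, 100], [0, 0, 0]],
    [0.2, [0, -2, 102.5], [0, 0, 0]],
    [0.2, [0, -2, 102.5], [0, 0, 0]],
    [0.2, [0, -2, 102.5], [0, 0, 0]],
  ],
)

```text
time_s: 11.4
tcp_pos: [0.4424, -0.0803, 0.0359]
eef_rot: [-179.9, 0.0, -90.0]
contact_force: [-0.0, 0.2, -1.4]
gripper_width: 0.0399
gripper_force: 15.0
```

Call:
carry_out(
  deltas=[
    [0.2, [1, 3, 0], [0, 0, 0]],
    [0.2, [1, 3, 1.5], [0, 0, 0]],
    [0.2, [1, 3, 2.5], [0, 0, 0]],
    [0.2, [1, 3, 3], [0, 0, 0]],
    [0.2, [1, 3, 3], [0, 0, 0]],
  ],
)

```text
time_s: 11.9
tcp_pos: [0.4386, -0.0815, 0.0323]
eef_rot: [-180.0, -0.0, -90.0]
contact_force: [-1.5, 1.2, 7.4]
gripper_width: 0.0397
gripper_force: 15.0
```

Call:
carry_out(
  deltas=[
    [0.2, [0, 0, -0.5], [0, 0, 0]],
    [0.6, [0, 0, -0.5], [0, 0, 0]],
    [0.8, [0, 0, -0.5], [0, 0, 0]],
    [0.9, [0, 0, -0.5], [0, 0, 0]],
    [0.9, [0, 0, -0.5], [0, 0, 0]],
    [0.9, [0, 0, -0.5], [0, 0, 0]],
    [0.9, [0, 0, -15], [0, 0, 0]],
    [0.9, [0, 0, -45], [0, 0, 0]],
    [1, [0, 0, -90], [0, 0, 0]],
    [1, [0, 0, -135], [0, 0, 0]],
    [1, [0, 0, -168], [0, 0, 0]],
    [1, [0, 0, -168], [0, 0, 0]],
  ],
)

```text
time_s: 13.1
tcp_pos: [0.4412, -0.0813, 0.2048]
eef_rot: [-179.5, 0.1, -89.9]
contact_force: [0.6, 0.1, -0.6]
gripper_width: 0.0873
gripper_force: 0.0
```

Call:
carry_out(
  deltas=[
    [1, [32, -32, 0], [0, 0, 0]],
    [1, [64, -64, 0], [0, 0, 0]],
    [1, [96, -97, 0], [0, 0, 0]],
    [1, [128, -129, 0], [0, 0, 0]],
    [1, [160, -161, 0], [0, 0, 0]],
    [1, [192, -193.5, 0], [0, 0, 0]],
    [1, [192, -193.5, 0], [0, 0, 0]],
    [1, [192, -193.5, 0], [0, 0, 0]],
    [1, [192, -193.5, 0], [0, 0, 0]],
  ],
)

```text
time_s: 14.0
tcp_pos: [0.6313, -0.2731, 0.1991]
eef_rot: [179.9, 0.0, -90.0]
contact_force: [0.0, 0.2, -0.0]
gripper_width: 0.0876
gripper_force: 0.0
```

```bash
python3 - <<'E'
from chk import *
s=r.get_state(); print(s["time_s"],s["tcp_pos"],s["eef_rot"])
chk("wrist",.6325,-.2735,.05,.063)
for n in("side","scene"):
    p=chk(n,.439,-.0815,.045,.075); chk(n,.4585,-.1735,.05,.045)
E
```

```text
14.0 [ 0.63131098 -0.27310931  0.19912518] [ 1.79928984e+02  2.37544598e-02 -8.99923357e+01]
wrist 1761 1444 top 0.0708 mid [ 0.6346 -0.2762  0.0676] ext [0.043 0.043 0.009]
side 335 98 top 0.0899 mid [ 0.437  -0.0811  0.0842] ext [0.024 0.023 0.016]
side 493 134 top 0.0551 mid [ 0.4566 -0.1714  0.0516] ext [0.032 0.032 0.013]
scene 345 87 top 0.0887 mid [ 0.4377 -0.0825  0.083 ] ext [0.024 0.023 0.015]
scene 450 125 top 0.0551 mid [ 0.4578 -0.172   0.051 ] ext [0.031 0.031 0.012]
```

Call:
carry_out(
  deltas=[
    [1, [1.5, -1.5, 50], [0, 0, 0]],
    [1, [1.5, -1.5, 100], [0, 0, 0]],
    [1, [1.5, -1.5, 140], [0, 0, 0]],
    [1, [1.5, -1.5, 165], [0, 0, 0]],
    [1, [1.5, -1.5, 177], [0, 0, 0]],
    [1, [1.5, -1.5, 177], [0, 0, 0]],
    [0.3, [1.5, -1.5, 177], [0, 0, 0]],
    [0.3, [1.5, -1.5, 177], [0, 0, 0]],
    [0.3, [1.5, -1.5, 177], [0, 0, 0]],
    [0.3, [1.5, -1.5, 177], [0, 0, 0]],
    [0.3, [1.5, -1.5, 177], [0, 0, 0]],
    [0.3, [1.5, -1.5, 177], [0, 0, 0]],
  ],
  squeeze=20,
)

```text
time_s: 15.45
tcp_pos: [0.6337, -0.2751, 0.0232]
eef_rot: [-180.0, -0.0, -90.0]
contact_force: [-0.2, 0.2, 3.8]
gripper_width: 0.0466
gripper_force: 20.0
```

Call:
carry_out(
  deltas=[
    [0.3, [0, 0, 0], [0, 0, 0]],
    [0.3, [0, 0, 0], [0, 0, 0]],
    [0.3, [0, 0, 0], [0, 0, 0]],
  ],
  squeeze=20,
)

```text
time_s: 15.75
tcp_pos: [0.6337, -0.2751, 0.0232]
eef_rot: [-180.0, -0.0, -90.0]
contact_force: [-0.6, 0.8, 3.8]
gripper_width: 0.0466
gripper_force: 20.0
```

Call:
carry_out(
  deltas=[
    [0.3, [0, 0, -30], [0, 0, 0]],
    [0.3, [0, 0, -70], [0, 0, 0]],
    [0.3, [-2, 40, -70], [0, 0, 0]],
    [0.3, [-4, 80, -70], [0, 0, 0]],
    [0.3, [-6, 120, -70], [0, 0, 0]],
    [0.3, [-7.5, 157, -70], [0, 0, 0]],
    [0.3, [-7.5, 157, -70], [0, 0, 0]],
    [0.3, [-7.5, 157, -40], [0, 0, 0]],
    [0.3, [-7.5, 157, -18], [0, 0, 0]],
    [0.3, [-7.5, 157, -10], [0, 0, 0]],
    [0.3, [-7.5, 157, -8], [0, 0, 0]],
    [0.3, [-7.5, 157, -8], [0, 0, 0]],
  ],
)

```text
time_s: 16.95
tcp_pos: [0.4769, -0.2676, 0.031]
eef_rot: [180.0, -0.0, -90.0]
contact_force: [0.1, -0.6, -0.5]
gripper_width: 0.0467
gripper_force: 20.0
```

Call:
carry_out(
  deltas=[
    [0.3, [0, 0, 1], [0, 0, 0]],
    [0.3, [0, 0, 2], [0, 0, 0]],
    [0.3, [0, 0, 2], [0, 0, 0]],
  ],
)

```text
time_s: 17.25
tcp_pos: [0.4768, -0.2676, 0.0293]
eef_rot: [-180.0, -0.0, -90.0]
contact_force: [0.3, -0.7, -0.3]
gripper_width: 0.0466
gripper_force: 20.0
```

Call:
carry_out(
  deltas=[
    [0.3, [0, 0, 1], [0, 0, 0]],
    [0.3, [0, 0, 1.6], [0, 0, 0]],
    [0.3, [0, 0, 1.6], [0, 0, 0]],
  ],
)

```text
time_s: 17.55
tcp_pos: [0.4768, -0.2676, 0.0282]
eef_rot: [-180.0, -0.0, -90.0]
contact_force: [-1.9, 1.2, 8.2]
gripper_width: 0.0467
gripper_force: 20.0
```

Seated. Release and go up.

Call:
carry_out(
  deltas=[
    [0.3, [0, 0, -0.5], [0, 0, 0]],
    [0.7, [0, 0, -0.5], [0, 0, 0]],
    [0.9, [0, 0, -0.5], [0, 0, 0]],
    [0.9, [0, 0, -0.5], [0, 0, 0]],
    [0.9, [0, 0, -0.5], [0, 0, 0]],
    [0.9, [0, 0, -0.5], [0, 0, 0]],
    [0.9, [0, 0, -15], [0, 0, 0]],
    [0.9, [0, 0, -45], [0, 0, 0]],
    [1, [0, 0, -90], [0, 0, 0]],
    [1, [0, 0, -135], [0, 0, 0]],
    [1, [0, 0, -172], [0, 0, 0]],
    [1, [0, 0, -172], [0, 0, 0]],
  ],
)

```text
time_s: 18.75
tcp_pos: [0.4794, -0.2686, 0.2052]
eef_rot: [-179.5, -0.2, -89.9]
contact_force: [-0.2, 0.5, -0.3]
gripper_width: 0.0877
gripper_force: 0.0
```

Call:
carry_out(
  deltas=[
    [1, [-537, -161.7, 0], [0, 0, 0]],
    [1, [-537, -161.7, 0], [0, 0, 0]],
    [1, [-537, -161.7, 0], [0, 0, 0]],
    [1, [-537, -161.7, 0], [0, 0, 0]],
    [1, [-537, -161.7, 0], [0, 0, 0]],
    [1, [-537, -161.7, 0], [0, 0, 0]],
    [1, [-537, -161.7, 0], [0, 0, 0]],
    [1, [-537, -161.7, 0], [0, 0, 0]],
    [1, [-537, -161.7, 0], [0, 0, 0]],
    [1, [-537, -161.7, 0], [0, 0, 0]],
    [1, [-537, -161.7, 0], [0, 0, 0]],
    [1, [-537, -161.7, 0], [0, 0, 0]],
  ],
)

```text
time_s: 19.95
tcp_pos: [0.6386, 0.2741, 0.1973]
eef_rot: [180.0, -0.0, -89.8]
contact_force: [0.1, -0.3, -0.5]
gripper_width: 0.0878
gripper_force: 0.0
```

Call:
carry_out(
  deltas=[
    [1, [0, 0, 0], [0, 0, 0]],
    [1, [0, 0, 0], [0, 0, 0]],
  ],
)

```text
time_s: 20.15
tcp_pos: [0.6376, 0.269, 0.1983]
eef_rot: [179.9, -0.1, -90.0]
contact_force: [1.1, -0.3, 0.2]
gripper_width: 0.0876
gripper_force: 0.0
```

```bash
python3 - <<'E'
from chk import *
s=r.get_state(); print(s["time_s"],s["tcp_pos"],s["eef_rot"])
chk("wrist",.6385,.2695,.03,.013)
for n in("side","scene"):
    p=chk(n,.4765,-.2675,.045,.065); save(n+"3.png",p) if p is not None else 0
E
```

```text
20.15 [0.63757532 0.26901033 0.19834267] [ 1.79927587e+02 -5.18682615e-02 -8.99769155e+01]
wrist 104 104 top 0.0179 mid [0.6386 0.2675 0.0162] ext [0.037 0.038 0.006]
side 449 249 top 0.0755 mid [ 0.4758 -0.2656  0.0713] ext [0.045 0.044 0.012]
scene 456 234 top 0.0750 mid [ 0.4758 -0.2664  0.0709] ext [0.045 0.044 0.011]
```

Call:
carry_out(
  deltas=[
    [1, [0.5, -0.5, 50], [0, 0, 0]],
    [1, [0.5, -0.5, 100], [0, 0, 0]],
    [1, [0.5, -0.5, 145], [0, 0, 0]],
    [1, [0.5, -0.5, 170], [0, 0, 0]],
    [0.7, [0.5, -0.5, 183], [0, 0, 0]],
    [0.6, [0.5, -0.5, 190], [0, 0, 0]],
    [0.6, [0.5, -0.5, 190], [0, 0, 0]],
    [0.6, [0.5, -0.5, 190], [0, 0, 0]],
    [0.6, [0.5, -0.5, 190], [0, 0, 0]],
  ],
  squeeze=10,
)

```text
time_s: 21.2
tcp_pos: [0.6395, 0.2697, 0.0111]
eef_rot: [-179.9, 0.1, -90.0]
contact_force: [-0.3, 1.0, -0.2]
gripper_width: 0.055
gripper_force: 0.0
```

Call:
carry_out(
  deltas=[
    [0.6, [0, 0, 3], [0, 0, 0]],
    [0.6, [0, 0, 3], [0, 0, 0]],
    [0.3, [0, 0, 3], [0, 0, 0]],
    [0.3, [0, 0, 3], [0, 0, 0]],
    [0.3, [0, 0, 3], [0, 0, 0]],
    [0.3, [0, 0, 3], [0, 0, 0]],
    [0.3, [0, 0, 3], [0, 0, 0]],
    [0.3, [0, 0, 3], [0, 0, 0]],
  ],
  squeeze=10,
)

```text
time_s: 22.0
tcp_pos: [0.6386, 0.269, 0.0063]
eef_rot: [-180.0, -0.0, -90.0]
contact_force: [-0.1, 0.1, 1.0]
gripper_width: 0.037
gripper_force: 10.0
```

Call:
carry_out(
  deltas=[
    [0.55, [0, 0, 0], [0, 0, 0]],
    [0.55, [0, 0, 0], [0, 0, 0]],
    [0.55, [0, 0, -2.5], [0, 0, 0]],
    [0.55, [0, 0, -2.5], [0, 0, 0]],
    [0.3, [0, 0, -2.5], [0, 0, 0]],
    [0.3, [0, 0, -2.5], [0, 0, 0]],
    [0.3, [0, 0, -2.5], [0, 0, 0]],
    [0.3, [0, 0, -2.5], [0, 0, 0]],
    [0.3, [0, 0, -2.5], [0, 0, 0]],
  ],
  squeeze=10,
)

```text
time_s: 22.9
tcp_pos: [0.6386, 0.269, 0.0087]
eef_rot: [180.0, 0.0, -90.0]
contact_force: [0.3, 0.2, 1.9]
gripper_width: 0.0367
gripper_force: 10.0
```

Call:
carry_out(
  deltas=[
    [0.3, [0, 0, -20], [0, 0, 0]],
    [0.3, [0, 0, -50], [0, 0, 0]],
    [0.3, [8, 40, -50], [0, 0, 0]],
    [0.3, [17, 80, -50], [0, 0, 0]],
    [0.3, [26, 120, -50], [0, 0, 0]],
    [0.3, [34, 160, -50], [0, 0, 0]],
    [0.3, [39, 182.5, -50], [0, 0, 0]],
    [0.3, [39, 182.5, -50], [0, 0, 0]],
    [0.3, [39, 182.5, -25], [0, 0, 0]],
    [0.3, [39, 182.5, -12], [0, 0, 0]],
    [0.3, [39, 182.5, -8], [0, 0, 0]],
    [0.3, [39, 182.5, -8], [0, 0, 0]],
  ],
)

```text
time_s: 24.1
tcp_pos: [0.4563, 0.2299, 0.0163]
eef_rot: [180.0, -0.1, -90.0]
contact_force: [0.8, 0.0, -0.9]
gripper_width: 0.037
gripper_force: 10.0
```

Call:
carry_out(
  deltas=[
    [0.3, [0, 0, 1], [0, 0, 0]],
    [0.3, [0, 0, 2], [0, 0, 0]],
    [0.3, [0, 0, 2], [0, 0, 0]],
  ],
)

```text
time_s: 24.4
tcp_pos: [0.4564, 0.2302, 0.0151]
eef_rot: [-180.0, 0.0, -90.0]
contact_force: [-0.3, -0.3, -0.4]
gripper_width: 0.0373
gripper_force: 10.0
```

Call:
carry_out(
  deltas=[
    [0.3, [0, 0, 0.8], [0, 0, 0]],
    [0.3, [0, 0, 1.4], [0, 0, 0]],
    [0.3, [0, 0, 1.4], [0, 0, 0]],
  ],
)

```text
time_s: 24.7
tcp_pos: [0.4562, 0.2301, 0.0136]
eef_rot: [-180.0, 0.0, -90.0]
contact_force: [-0.8, -0.4, 3.3]
gripper_width: 0.0366
gripper_force: 10.0
```

Call:
carry_out(
  deltas=[
    [0.45, [0, 0, 0], [0, 0, 0]],
    [0.6, [0, 0, 0], [0, 0, 0]],
    [0.65, [0, 0, 0], [0, 0, 0]],
    [0.65, [0, 0, 0], [0, 0, 0]],
    [0.65, [0, 0, 0], [0, 0, 0]],
    [0.65, [0, 0, -10], [0, 0, 0]],
    [0.65, [0, 0, -30], [0, 0, 0]],
    [1, [0, 0, -70], [0, 0, 0]],
    [1, [0, 0, -115], [0, 0, 0]],
    [1, [0, 0, -160], [0, 0, 0]],
    [1, [0, 0, -187], [0, 0, 0]],
    [1, [0, 0, -187], [0, 0, 0]],
  ],
)

```text
time_s: 25.9
tcp_pos: [0.4579, 0.2314, 0.2058]
eef_rot: [-179.6, 0.3, -90.0]
contact_force: [-0.7, 0.4, 0.7]
gripper_width: 0.0867
gripper_force: 0.0
```

Call:
carry_out(
  deltas=[
    [1, [30, -28, 0], [0, 0, 0]],
    [1, [60, -56, 0], [0, 0, 0]],
    [1, [90, -84, 0], [0, 0, 0]],
    [1, [120, -112, 0], [0, 0, 0]],
    [1, [150, -140, 0], [0, 0, 0]],
    [1, [180, -168, 0], [0, 0, 0]],
    [1, [213.5, -196.5, 0], [0, 0, 0]],
    [1, [213.5, -196.5, 0], [0, 0, 0]],
    [1, [213.5, -196.5, 0], [0, 0, 0]],
    [1, [213.5, -196.5, 0], [0, 0, 0]],
  ],
)

```text
time_s: 26.9
tcp_pos: [0.6519, 0.0168, 0.2]
eef_rot: [179.9, -0.0, -90.0]
contact_force: [-0.3, 0.6, 0.2]
gripper_width: 0.0877
gripper_force: 0.0
```

```bash
python3 - <<'E'
from chk import *
s=r.get_state(); print(s["time_s"],s["tcp_pos"],s["eef_rot"])
chk("wrist",.6525,.0165,.04,.078)
for n in("side","scene"):
    p=chk(n,.456,.23,.03,.016); save(n+"4.png",p) if p is not None else 0
E
```

```text
26.9 [0.65191672 0.01677636 0.20003684] [ 1.79949137e+02 -8.43109719e-04 -8.99889774e+01]
wrist 1671 1287 top 0.0868 mid [0.6538 0.0138 0.0831] ext [0.039 0.039 0.01 ]
side hidden
scene 106 45 top 0.0222 mid [0.4567 0.2289 0.02  ] ext [0.038 0.041 0.008]
```

Call:
carry_out(
  deltas=[
    [1, [1.3, -1, 50], [0, 0, 0]],
    [1, [1.3, -1, 100], [0, 0, 0]],
    [1, [1.3, -1, 140], [0, 0, 0]],
    [1, [1.3, -1, 160], [0, 0, 0]],
    [1, [1.3, -1, 171], [0, 0, 0]],
    [1, [1.3, -1, 171], [0, 0, 0]],
    [0.3, [1.3, -1, 171], [0, 0, 0]],
    [0.3, [1.3, -1, 171], [0, 0, 0]],
    [0.3, [1.3, -1, 171], [0, 0, 0]],
    [0.3, [1.3, -1, 171], [0, 0, 0]],
    [0.3, [1.3, -1, 171], [0, 0, 0]],
    [0.3, [1.3, -1, 171], [0, 0, 0]],
  ],
  squeeze=20,
)

```text
time_s: 28.25
tcp_pos: [0.6537, 0.0152, 0.0296]
eef_rot: [-180.0, 0.0, -90.0]
contact_force: [0.8, 1.0, 0.0]
gripper_width: 0.045
gripper_force: 0.0
```

Call:
carry_out(
  deltas=[
    [0.2, [0, 0, 0], [0, 0, 0]],
    [0.2, [0, 0, 0], [0, 0, 0]],
    [0.2, [0, 0, 0], [0, 0, 0]],
  ],
  squeeze=20,
)

```text
time_s: 28.55
tcp_pos: [0.6537, 0.0152, 0.0295]
eef_rot: [-180.0, -0.0, -90.0]
contact_force: [-1.0, -0.2, 2.4]
gripper_width: 0.0416
gripper_force: 20.0
```

Call:
carry_out(
  deltas=[
    [0.2, [0, 0, -30], [0, 0, 0]],
    [0.2, [0, 0, -70], [0, 0, 0]],
    [0.2, [-20, 33, -70], [0, 0, 0]],
    [0.2, [-42, 69, -70], [0, 0, 0]],
    [0.2, [-64, 105, -70], [0, 0, 0]],
    [0.2, [-86, 141, -70], [0, 0, 0]],
    [0.2, [-108, 177, -70], [0, 0, 0]],
    [0.2, [-119, 194.5, -70], [0, 0, 0]],
    [0.2, [-119, 194.5, -70], [0, 0, 0]],
    [0.2, [-119, 194.5, -45], [0, 0, 0]],
    [0.2, [-119, 194.5, -20], [0, 0, 0]],
    [0.2, [-119, 194.5, -12], [0, 0, 0]],
  ],
)

```text
time_s: 29.75
tcp_pos: [0.4581, 0.1332, 0.0393]
eef_rot: [179.8, -0.1, -90.0]
contact_force: [-1.0, 0.7, -0.3]
gripper_width: 0.0415
gripper_force: 20.0
```

Call:
carry_out(
  deltas=[
    [0.2, [0, 0, 3], [0, 0, 0]],
    [0.2, [0, 0, 5], [0, 0, 0]],
    [0.2, [0, 0, 5.5], [0, 0, 0]],
    [0.2, [0, 0, 5.5], [0, 0, 0]],
  ],
)

```text
time_s: 30.15
tcp_pos: [0.4596, 0.1344, 0.0365]
eef_rot: [-179.9, 0.0, -90.0]
contact_force: [-0.4, 0.7, -0.8]
gripper_width: 0.0418
gripper_force: 20.0
```

Call:
carry_out(
  deltas=[
    [0.2, [0, 0, 1], [0, 0, 0]],
    [0.2, [0, 0, 1.6], [0, 0, 0]],
    [0.2, [0, 0, 2], [0, 0, 0]],
    [0.2, [0, 0, 2], [0, 0, 0]],
  ],
)

```text
time_s: 30.55
tcp_pos: [0.4593, 0.1343, 0.0344]
eef_rot: [-180.0, 0.0, -90.0]
contact_force: [-0.8, -0.2, 5.8]
gripper_width: 0.0413
gripper_force: 20.0
```

Seated. Release, go up, and move clear.

Call:
carry_out(
  deltas=[
    [0.4, [0, 0, -0.3], [0, 0, 0]],
    [0.6, [0, 0, -0.3], [0, 0, 0]],
    [0.85, [0, 0, -0.3], [0, 0, 0]],
    [0.85, [0, 0, -0.3], [0, 0, 0]],
    [0.85, [0, 0, -0.3], [0, 0, 0]],
    [0.85, [0, 0, -0.3], [0, 0, 0]],
    [0.85, [0, 0, -15], [0, 0, 0]],
    [0.85, [0, 0, -45], [0, 0, 0]],
    [1, [0, 0, -90], [0, 0, 0]],
    [1, [0, 0, -135], [0, 0, 0]],
    [1, [0, 0, -175], [0, 0, 0]],
    [1, [0, 0, -175], [0, 0, 0]],
  ],
)

```text
time_s: 31.75
tcp_pos: [0.4619, 0.1356, 0.2148]
eef_rot: [-179.5, 0.3, -89.9]
contact_force: [0.7, -0.7, -0.7]
gripper_width: 0.0877
gripper_force: 0.0
```

Call:
carry_out(
  deltas=[
    [1, [-45, 0, 0], [0, 0, 0]],
    [1, [-90, 0, 0], [0, 0, 0]],
    [1, [-135, 0, 0], [0, 0, 0]],
    [1, [-180, 0, 0], [0, 0, 0]],
    [1, [-225, 5, 0], [0, 0, 0]],
    [1, [-270, 10, 0], [0, 0, 0]],
    [1, [-315, 20, 0], [0, 0, 0]],
    [1, [-350, 30, 0], [0, 0, 0]],
    [1, [-350, 30, 0], [0, 0, 0]],
    [1, [-350, 30, 0], [0, 0, 0]],
  ],
)

```text
time_s: 32.75
tcp_pos: [0.4283, 0.4846, 0.2076]
eef_rot: [179.9, -0.1, -89.9]
contact_force: [0.7, -0.7, 0.1]
gripper_width: 0.0872
gripper_force: 0.0
```

```bash
python3 - <<'E'
from chk import *
s=r.get_state(); print(s["time_s"],s["tcp_pos"],s["contact_force"])
for n in("side","scene"):
    for k,a in dict(tall=(.4593,.1345,.04,.08),tea=(.456,.23,.03,.016),bottle=(.438,-.0815,.045,.075),timer=(.458,-.172,.05,.045),low=(.476,-.2665,.045,.065),cap=(.748,.08,.03,.013)).items():
        print(k,end=" "); p=chk(n,*a)
p,_,_=cap("side"); save("fin.png",cv2.resize(p[140:320,170:450],None,fx=2.8,fy=2.8,interpolation=cv2.INTER_CUBIC))
E
```

```text
32.75 [0.4283087  0.48464457 0.2076126 ] [ 0.71949358 -0.74229006  0.10014195]
tall side 453 253 top 0.0917 mid [0.4583 0.1353 0.0866] ext [0.04  0.039 0.013]
tea side 190 87 top 0.0217 mid [0.4554 0.2303 0.0203] ext [0.037 0.038 0.009]
bottle side 335 97 top 0.0896 mid [ 0.4372 -0.0808  0.083 ] ext [0.024 0.023 0.016]
timer side 480 132 top 0.0557 mid [ 0.4561 -0.1708  0.0515] ext [0.031 0.032 0.012]
low side 445 251 top 0.0755 mid [ 0.4752 -0.2656  0.0711] ext [0.044 0.045 0.012]
cap side 33 33 top 0.0184 mid [0.7484 0.0831 0.0159] ext [0.038 0.035 0.005]
tall scene 400 156 top 0.0905 mid [0.4588 0.1335 0.0867] ext [0.04  0.039 0.013]
tea scene 108 43 top 0.0203 mid [0.4569 0.2293 0.0192] ext [0.039 0.04  0.006]
bottle scene 340 84 top 0.0888 mid [ 0.438  -0.0823  0.0837] ext [0.025 0.023 0.015]
timer scene 452 123 top 0.0547 mid [ 0.4577 -0.1726  0.051 ] ext [0.032 0.031 0.011]
low scene 460 238 top 0.0752 mid [ 0.476  -0.2664  0.0711] ext [0.044 0.044 0.012]
cap scene 23 23 top 0.0184 mid [0.7487 0.0824 0.0158] ext [0.037 0.035 0.005]
```

View pics/fin.png

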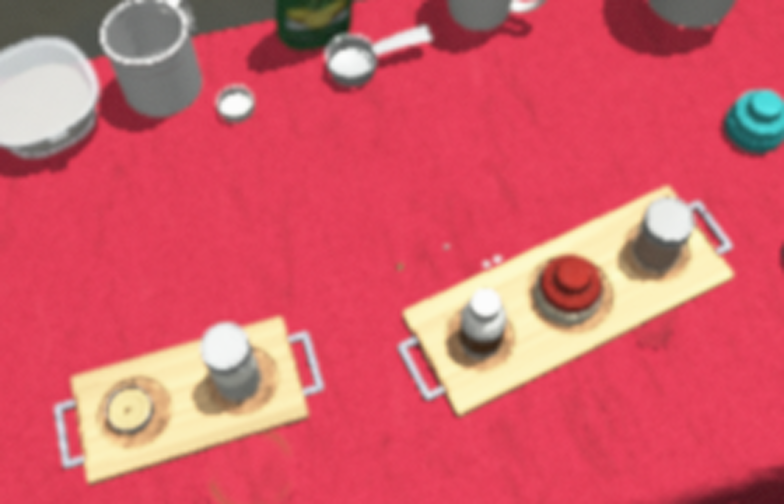

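The final crop shows all five things upright in their own hollows: tea-light (130,410), tall jar (228,360), bottle (483,325), timer (570,288) and low jar (662,235). The white cap (235,104) and measuring cup (352,62) are where they were, so I'm handing the job in.

```bash
python3 -c "
from plant import r
print(r.close_job())"
```

```text
the job is handed in; nothing more can be done
None
```

Both kits are made up and handed in at about 33 s of the 128 s allowed: all five things stand upright and fully down in their own hollows, and the white cap and measuring cup were left where they lay.

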